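# Prop the spring flap and weigh the round tube adapter

### The arm

A 6-joint arm with a two-finger parallel gripper is mounted at the origin on the work surface. World frame = base frame: x ahead of the robot, y to its left, z up, the work surface at z = 0. Lengths are in mm, angles in rad, forces in N, time in s.
With the tool pointing down it reaches from about 275 to 750 mm from the base axis. Payload 10.2 kg.
Tool frame: the origin (TCP) lies at the very end of the fingers, on their centre line; the grasp point (between the pads) lies 19 mm behind it (ctrl.grip_depth is the distance from the TCP to the grasp point, in mm); z points along the fingers, x is the direction in which the jaws open and shut, and the axes are right-handed (so a half turn about z gives the same grasp; the last joint's range is limited). The gripper opens to 85 mm and grips with 20 to 120 N. Pads are 22 mm wide; open, the fingers measure 114 mm over their backs; the gripper's body (76 mm by 85 mm) begins 54 mm behind the grasp point. The pads swing forward as they close: fully open they stand 13 mm farther back than shut.
Start: joints at [0.942, 0.313, 1.498, -0, 1.331, -0.223], TCP at [207.259, 482.364, 193.394] pointing down, gripper open.
Joint ranges: [-2.94, 2.94], [-0.97, 2.17], [0.19, 2.56], [-1.23, 4.37], [0.02, 3.11], [-2.88, 2.88]. Speed limits (rad/s): [2.39, 2.39, 3.01, 3.14, 3.14, 3.14].

### API

Orientations are given as a unit quaternion [w, x, y, z].
In Python, from rig import ctrl gives the robot as it stands.
- The arm moves only by the tool play_rows, never from a script. Its argument "motion" is a list of rows, each a list of 2 entries, a list of its own where there are three numbers: the shift along the tool's x, y, z in mm, then the turn, a rotation vector about the tool's x, y, z in degrees. A call has 1 to 20 rows; each row shifts and turns the commanded pose from where the row before left it, along the tool's axes as they then stand; what a row does not reach is not made up. A row lasts 1/12 s, in which the tool goes at most 41.7 mm and 7.16 degrees, less where a joint would pass 70% of its speed; a pose out of reach is approached as far as the arm can. A call with a gripper value outside its range is refused whole. "fingers" is the finger opening in mm, from 0 to 85.4, set as the call begins (left out, the last holds). The fingers move at their own pace and stop on an object; "squeeze" is the grip in N (left out, the last holds). Time passes only in rows, so rows that do not move let the fingers close. It gives the time, the measured TCP pose, the force and the opening at its end, in the units of the state.
- ctrl.sense(): the state, without advancing time (a new reading comes with each control period).
- ctrl.capture(name): name is "scene" or "top" or "wrist"; returns the picture (400x640x3 uint8, red, green, blue); there is no depth.
- ctrl.get_calibration(name): a dict with "K" (3x3 intrinsics, pixels), "R" (3x3) and "t" (3): a world point X has camera coordinates R X + t; the wrist camera has in their place "tool_from_camera" (4x4, takes a point from camera to tool coordinates, whose origin is the TCP and whose axes are the tool frame's). Camera axes: x right, y down, z forward; pixel columns grow to the right and rows downward; lengths in mm; the calibration is good to about 2 mm. The wrist camera is an equidistant fisheye: a pixel r from the principal point sees the ray r / f radians off the axis. A picture is of the moment at which its call begins: read the wrist's pose just before it. get_calibration takes no time and is no camera call.
- ctrl.finish_job(): hands the job in, once; it reports no verdict.
Trained networks look in the newest picture that a camera, given by its name, has taken for a name from the list of things; names that differ only in an ending like _2 or _b are one class to them, and where a whole thing is asked for, a point or a joint stands for the part that bears it (a point fixed in the world has none). Each returns a list of dicts, best first, with "p" (0 to 1); they miss things now and then, are a little off and sometimes report something else, mostly with a low value. They report only what shows in the picture. A call takes as long as a camera call.
- ctrl.spot_in(camera, name): "position" ([column, row] as shares, 0 to 1, of the picture: columns of its width, rows of its height, amid what is visible of it).
The state is a dict: "time_s": time; "joints": joint angles; "dq": joint speeds; "tau": joint torques, N m; "eef_pos": TCP position; "ee_rot": TCP orientation; "force": force on the tool from outside, world axes, zero at the start; "wrist_torque": the same for the moment, N m; "grip_width": opening from 0.0 (shut) to 1.0 (fully open).
Only numpy, scipy, OpenCV 4.12 (cv2) and the standard library are available. Lean on these libraries where they do the work, as an engineer would, in place of code of your own. Each camera call takes 0.05 s, during which the arm holds its last target. There are 200 camera calls.

### The job

The storage bin has a clear flap that a spring pulls shut: lift the pin of the stay bar on the bin's front and swing it up and over past centre until it rests against its far stop and holds the flap open on its own, then let go of it. Then take the round tube adapter out of the bin and set it down gently, upright, in the middle of the balance pan. Leave the flap propped open, leave the square adapter in the bin, and do not disturb the bottle, the beaker or the orange tube rack.

Things in the scene. Friction and masses are not known exactly. Their poses are not given: they have to be found in the camera images.
- bin_floor (a point): Centre of the inner floor (5 mm above the bench) of the white storage bin, fixed on the bench: 230 deep (its x) x 280 wide (its y) x 110 mm high, walls 5 mm. Axes: -x points out of its front, +y to the flap's hinge side, z up. Turned up to 0.15 rad.
- flap (a joint): Clear flap on the bin's rim, 238 (x) x 287 (y) x 5 mm, hinged on top of the +y wall, opening upward; weight and spring shut it with 0.6 Nm. Rad: 0 shut, about 1.26 propped. On its front edge a bent steel strap, hanging to 60 mm below the hinge and reaching 15 mm out from the bin's front face; the stay's pin slides along its underside.
- flap_edge (a point): Middle of the flap's free edge, 280 mm from the hinge axis. When propped it is about 0.38 m above the bench and 55 mm to bin +y of the bin's middle.
- stay (a joint): Stay bar, turning on the bin's front face about the bin's x. Rad: 0 = pin folded towards bin -y, 12 degrees below level; grows as the pin swings up and over towards bin +y; stop at 2.83. Starts at 0 to 0.25, stays put until it meets the flap at about 0.3. Centre at 2.6: beyond it the flap's load holds the bar on the stop; before it the flap falls shut and swings it back.
- stay_handle (a point): Grip point on the axis of the stay's pin: steel rod, 14 mm in diameter, along the bin's x, ending 100 mm out from the front face. The point is 75 mm out, 115 mm from the pivot; the rod is free 35 mm on the bin's side of it, 25 mm outward. Can be pinched from above across bin y and may turn between the fingers; moving it takes up to 8 N.
- stay_pivot (a point): Point on the stay's turning axis, in the same upright plane as stay_handle: 190 mm to bin -x and 10 mm to bin -y of bin_floor, 83 mm above the bench. Fixed to the bin, axes as the bin's.
- round_mid (a point): Centre (half-way up) of the round tube adapter: black plastic cylinder, 44 mm in diameter, 90 mm tall, about 0.25 kg, four grey bores in its top; standing in the bin with z along its axis, its top 15 mm below the rim.
- round_adapter: The same round adapter; this origin is the centre of its underside.
- square_mid (a point): Centre (half-way up) of the square tube adapter: black block 44 x 44 mm, 90 mm tall, standing in the bin. The two adapters stand about 96 mm apart along the bin's x, 42 to 58 mm to bin -y of its middle; either may be the front one, and each axis is about 60 mm from the nearer inner wall across x.
- pan (a point): Centre of the top face of the balance's round steel pan, 130 mm in diameter, 78 mm above the bench, z up. The balance is a white box 260 (x) x 190 (y) x 60 mm, fixed on the bench; the pan stands 30 mm off the box's middle, away from its display.
- bottle: Bystander: clear jar with a red cap, 70 mm in diameter, 150 mm tall, beyond the balance and the bin. Origin at the centre of its underside.
- beaker: Bystander: open white beaker, 74 mm in diameter, 90 mm tall, to the left of the bin. Origin at the centre of its underside.
- tube_rack: Bystander: orange tube rack, 200 x 90 x 52 mm, to the right of the balance. Origin at the centre of its underside.

How it is judged:
By the outcome, as a careful person would: the job done as asked, in the order asked, and still so for the second after the job is handed in, with the robot touching nothing.
It also fails if it takes over 64 s, if anything falls off the work surface, if the arm or the gripper's body presses on something with over 40 N, if the wrist force passes 120 N, or if a joint passes its speed limit or range.

## Working session

There is one attempt and no reset: what is moved stays moved. The work goes in short steps, Python scripts to look and compute and a tool call to move; the robot and the scene stay as the last step left them, time stands still between calls to the robot, and variables do not carry over. Pictures are saved under pics/ and viewed, about 8 in all and at most 12, crops included, and the job is handed in when it is done.

Besides the shell and the picture viewer there is one more tool, called by a JSON object that holds its "method" and its "body". play_rows: Moves the arm, as the interface text tells. Its arguments: {"type":"object","properties":{"motion":{"type":"array"},"fingers":{"type":"number"},"squeeze":{"type":"number"}},"required":["motion"]}

```bash
ls; mkdir -p pics
cat > h.py <<'E'
import numpy as np, cv2
from rig import ctrl
from scipy.spatial.transform import Rotation as R
def cap(n,f=None):
    im=ctrl.capture(n)
    if f: cv2.imwrite('pics/'+f,im[:,:,::-1])
    return im
E
python3 - <<'E'
from h import *
print(ctrl.sense())
for n in ('scene','top','wrist'):
    cap(n,n+'0.png')
    c=ctrl.get_calibration(n); print(n,{k:np.round(v,4).tolist() for k,v in c.items() if k!='name'} if True else 0)
    for t in ['bin_floor','flap','flap_edge','stay_handle','stay_pivot','round_mid','square_mid','pan','bottle','beaker','tube_rack','stay','round_adapter']:
        r=ctrl.spot_in(n,t); print(t,[(round(d['p'],2),round(d['position'][0]*640),round(d['position'][1]*400)) for d in r[:3]])
E
```

```text
pics
{'time_s': 0.0, 'joints': array([ 9.41607476e-01,  3.13460869e-01,  1.49845845e+00,  2.95162745e-05,
        1.33099007e+00, -2.23408482e-01]), 'dq': array([-1.63668713e-04,  1.16372031e-03,  6.84311747e-04, -6.49741098e-04,
       -7.70767705e-05, -1.20924701e-03]), 'tau': array([-1.16257248e-03, -4.12257600e+01, -2.59740025e+01, -2.47921498e-04,
        4.12830646e-03,  2.85353565e-06]), 'eef_pos': array([207.05715985, 482.10776655, 192.82150152]), 'ee_rot': array([ 2.17952451e-04,  8.35087341e-01,  5.50116987e-01, -6.21411818e-04]), 'force': array([-0.23775418, -0.50397929, -0.60900232]), 'wrist_torque': array([0.07235925, 0.02972817, 0.05835694]), 'grip_width': 0.9985903546505712}
scene {'K': [[377.3005, 0.0, 309.9892], [0.0, 377.3005, 195.9188], [0.0, 0.0, 1.0]], 'R': [[-0.6375, 0.7704, -0.002], [0.5545, 0.457, -0.6955], [-0.5349, -0.4445, -0.7185]], 't': [438.0763, -247.1159, 1642.1844]}
bin_floor [(0.71, 345, 232)]
flap [(0.56, 344, 224)]
flap_edge [(0.98, 341, 222)]
stay_handle [(0.37, 351, 180)]
stay_pivot [(0.69, 343, 234), (0.27, 245, 201)]
round_mid []
square_mid []

[... 478 characters left out ...]
, 382, 148)]
stay_handle [(0.5, 314, 230), (0.35, 290, 185)]
stay_pivot [(0.69, 288, 190)]
round_mid []
square_mid [(0.54, 409, 220)]
pan [(0.75, 409, 217)]
bottle [(0.69, 381, 147)]
beaker [(0.75, 179, 229)]
tube_rack [(0.82, 489, 218), (0.21, 288, 186)]
stay [(0.53, 319, 232)]
round_adapter []
wrist {'K': [[309.7069, 0.0, 323.443], [0.0, 309.7069, 195.2549], [0.0, 0.0, 1.0]], 'tool_from_camera': [[1.0, -0.0004, 0.0009, -0.0415], [0.0002, 0.9633, 0.2685, -67.537], [-0.001, -0.2685, 0.9633, -180.6632], [0.0, 0.0, 0.0, 1.0]]}
bin_floor []
flap []
flap_edge []
stay_handle []
stay_pivot []
round_mid []
square_mid []
pan []
bottle []
beaker []
tube_rack [(0.78, 41, 383)]
stay []
round_adapter []
```

Run:
```python
import cv2
im=cv2.imread('pics/top0.png'); c=im[110:290,140:540]; cv2.imwrite('pics/top0c.png',cv2.resize(c,None,fx=2,fy=2,interpolation=cv2.INTER_CUBIC))
c=im[120:265,210:365]; cv2.imwrite('pics/top0d.png',cv2.resize(c,None,fx=4,fy=4,interpolation=cv2.INTER_CUBIC))
```

```text
(no output)
```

View pics/top0.png

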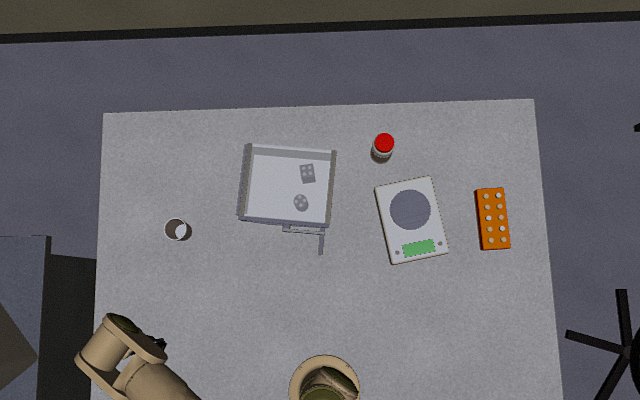

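View pics/top0d.png

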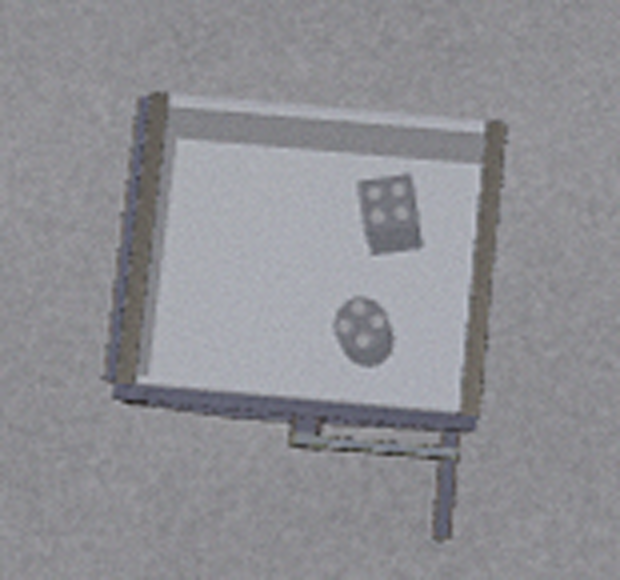

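```bash
cat >> h.py <<'E'
CAL={n:ctrl.get_calibration(n) for n in('scene','top','wrist')}
def proj(n,X):
    c=CAL[n]; p=(c['R']@np.atleast_2d(X).T).T+c['t']; p=p@c['K'].T; return p[:,:2]/p[:,2:]
def back(n,uv,z):
    c=CAL[n]; d=c['R'].T@np.linalg.inv(c['K'])@np.array([*uv,1.]); C=-c['R'].T@c['t']; return C+d*(z-C[2])/d[2]
def wp(b,P):  # bin coords -> world ; b=(x,y,yaw), z from bench
    P=np.atleast_2d(np.array(P,float)); c,s=np.cos(b[2]),np.sin(b[2])
    return np.c_[b[0]+c*P[:,0]-s*P[:,1], b[1]+s*P[:,0]+c*P[:,1], P[:,2]]
def stayP(q,d=-190,r=115): # handle in bin coords
    a=np.radians(12); return [d,-10-r*np.cos(q-a),83+r*np.sin(q-a)]
E
python3 - <<'E'
from h import *
from scipy.optimize import least_squares
print('cam',-CAL['top']['R'].T@CAL['top']['t'],-CAL['scene']['R'].T@CAL['scene']['t'])
d=lambda u,v:(np.array([u,v]))/4+[210,120]-0.375*0
# outer top rim corners front, back inner floor corners
obs=[([-115,140,115],d(118,388)),([-115,-140,115],d(474,418)),([115,-140,115],d(503,122)),([115,140,115],d(145,95)),
 ([110,135,5],d(177,140)),([110,-135,5],d(478,163)),([-110,-135,5],None)]
obs=[o for o in obs if o[1] is not None]
f=lambda p:np.concatenate([ (proj('top',wp(p[:3],o[0]))[0]-o[1]) for o in obs]+[ proj('top',wp(p[:3],stayP(p[3],-215)))[0]-d(442,538), proj('top',wp(p[:3],stayP(p[3],-125)))[0]-d(453,440)])
b0=list(back('top',(289,186),100)[:2])+[0,0.1]
s=least_squares(f,b0,loss='soft_l1'); print(s.x,np.round(f(s.x).reshape(-1,2),1).tolist())
p=s.x
r=back('top',d(364,320),95); q=back('top',d(388,200),95)
print('round',r,'square',q, np.linalg.norm(r-q))
inv=lambda X:(np.array([[np.cos(p[2]),np.sin(p[2])],[-np.sin(p[2]),np.cos(p[2])]])@(X[:2]-p[:2]))
print(inv(r),inv(q)); 
im=cv2.imread('pics/top0.png').astype(int)
hsv=cv2.cvtColor(im.astype(np.uint8),cv2.COLOR_BGR2HSV)
for nm,sl,l in (('top',(slice(180,240),slice(380,440)),0),):
    g=cv2.cvtColor(im.astype(np.uint8),cv2.COLOR_BGR2GRAY); m=np.zeros_like(g); m[sl]=(g[sl]<125); cs,_=cv2.findContours(m,0,2); c=max(cs,key=cv2.contourArea); e=cv2.fitEllipse(cv2.convexHull(c)); print(e,back('top',e[0],78))
print('pan net',back('top',(409,217),78))
S=cv2.imread('pics/scene0.png')
big=cv2.resize(S,None,fx=3,fy=3,interpolation=cv2.INTER_CUBIC)
def pt(X,c): 
    for u in proj('scene',X): cv2.circle(big,tuple(np.int32(u*3)),3,c,-1)
pt(wp(p[:3],[[-115,140,110],[-115,-140,110],[115,-140,110],[115,140,110],[-115,-140,0],[-115,140,0]]),(0,0,255))
pt(wp(p[:3],[stayP(p[3],x) for x in(-215,-190,-115)]),(0,255,0)); pt([r,q],(255,0,0)); pt(back('top',e[0],78)[None],(0,255,255))
cv2.imwrite('pics/sc.png',big[360:920,640:1240])
E
```

```text
cam [ 328.38886696  -45.8723913  1682.64846521] [1294.73063686  505.42562774 1008.94220332]
[ 6.53122772e+02  9.59753294e+01 -1.06174934e-01 -3.84668283e-02] [[-0.1, -1.1], [0.1, -1.8], [-1.6, 0.7], [0.7, 1.2], [-0.4, 0.3], [3.1, 0.3], [0.1, 1.0], [-0.4, -2.4]]
round [601.65175101  54.66762776  95.        ] square [698.72559739  33.45500455  95.        ] 99.36451598060846
[-46.80356717 -46.52975721] [ 51.97165026 -57.33547133]
((409.7488708496094, 209.28668212890625), (39.99772262573242, 41.080841064453125), 104.92495727539062) [ 563.80759969 -290.82001417   78.        ]
pan net [ 539.08602409 -287.09717137   78.        ]
```

View pics/sc.png

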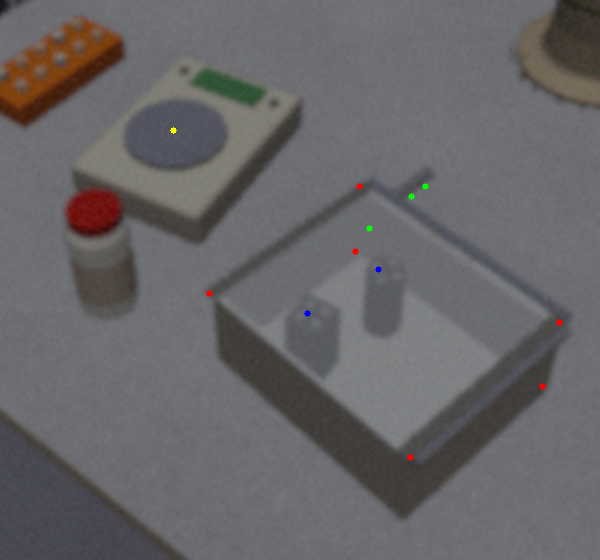

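Run:
```python
from h import *
from scipy.optimize import least_squares
d=lambda u,v:(np.array([u,v]))/4+[210,120]
e=lambda u,v:(np.array([u,v])+[640,360])/3
T=[([-115,140,115],d(118,388)),([-115,-140,115],d(474,418)),([115,-140,115],d(503,122)),([115,140,115],d(145,95)),([110,135,5],d(177,140))]
S=[([115,140,0],e(403,517)),([115,-140,0],e(219,357)),([-115,140,0],e(547,387)),([115,-140,110],e(215,296))]
f=lambda p:np.concatenate([proj('top',wp(p[:3],o))[0]-u for o,u in T]+[proj('scene',wp(p[:3],o))[0]-u for o,u in S]+[ proj('top',wp(p[:3],stayP(p[3],-215)))[0]-d(442,537), proj('scene',wp(p[:3],stayP(p[3],-215)))[0]-e(431,174)])
s=least_squares(f,[653,96,-.106,0.1],loss='soft_l1');p=s.x; print(p,np.round(f(p).reshape(-1,2),1).tolist())
for x in(-215,-190): print(wp(p[:3],stayP(p[3],x)))
inv=lambda X:(np.array([[np.cos(p[2]),np.sin(p[2])],[-np.sin(p[2]),np.cos(p[2])]])@(np.array(X)[:2]-p[:2]))
print(inv([601.6,54.7]),inv([698.7,33.5]))
```

```text
[ 6.51786499e+02  9.77266200e+01 -1.12068552e-01  1.39612465e-01] [[-0.8, -0.9], [-0.7, -1.1], [-1.9, 1.4], [0.4, 1.4], [-0.7, 0.5], [-0.0, 0.4], [-0.8, -0.1], [-0.8, -0.0], [-1.2, -1.2], [-0.0, 1.6], [-1.1, -0.1]]
[[424.18729492  -2.16641921  74.97641378]]
[[449.03046716  -4.96227205  74.97641378]]
[-45.05983002 -48.36927191] [ 53.80193416 -58.57718951]
```

{"method": "play_rows", "body": {"motion": [[[0, 0, 0], [0, 0, -5.6]], [[0, 0, 0], [0, 0, -5.6]], [[0, 0, 0], [0, 0, -5.7]], [[-32.6, 21.1, 0], [0, 0, 0]], [[-32.6, 21.1, 0], [0, 0, 0]], [[-32.6, 21.1, 0], [0, 0, 0]], [[-32.6, 21.1, 0], [0, 0, 0]], [[-32.6, 21.1, 0], [0, 0, 0]], [[-32.6, 21.1, 0], [0, 0, 0]], [[-32.6, 21.1, 0], [0, 0, 0]], [[-32.6, 21.1, 0], [0, 0, 0]], [[-32.6, 21.1, 0], [0, 0, 0]], [[-32.6, 21.1, 0], [0, 0, 0]], [[-32.6, 21.1, 0], [0, 0, 0]], [[-32.6, 21.1, 0], [0, 0, 0]], [[-32.6, 21.1, 0], [0, 0, 0]], [[-32.6, 21.1, 0], [0, 0, 0]]], "fingers": 85, "squeeze": 40}}

```text
time_s: 3.52
eef_pos: [450.9, -5.9, 193.6]
ee_rot: [0.0, 0.745, 0.667, 0.0]
force: [0.3, 1.0, -0.2]
grip_width: 0.997
```

{"method": "play_rows", "body": {"motion": [[[0, 0, 0], [0, 0, 0]], [[0, 0, 0], [0, 0, 0]]]}}

```text
time_s: 3.68
eef_pos: [450.6, -5.2, 193.1]
ee_rot: [-0.0, 0.746, 0.666, -0.0]
force: [-0.5, 1.1, -1.0]
grip_width: 0.997
```

```bash
cat >> h.py <<'E'
def wray(s,uv):
    c=CAL['wrist'];K=c['K'];x=(np.array(uv)-[K[0,2],K[1,2]])/K[0,0];r=np.hypot(*x);d=np.r_[x/r*np.sin(r),np.cos(r)] if r>0 else np.array([0,0,1.])
    M=c['tool_from_camera'];q=s['ee_rot'];Rt=R.from_quat([q[1],q[2],q[3],q[0]]).as_matrix()
    return Rt@M[:3,3]+s['eef_pos'],Rt@M[:3,:3]@d
def wback(s,uv,z):
    o,d=wray(s,uv); return o+d*(z-o[2])/d[2]
def wproj(s,X):
    c=CAL['wrist'];K=c['K'];M=c['tool_from_camera'];q=s['ee_rot'];Rt=R.from_quat([q[1],q[2],q[3],q[0]]).as_matrix()
    out=[]
    for x in np.atleast_2d(X):
        y=M[:3,:3].T@(Rt.T@(x-s['eef_pos'])-M[:3,3]); h=np.hypot(y[0],y[1]); th=np.arctan2(h,y[2]); out.append(K[:2,2]+K[0,0]*th*y[:2]/h)
    return np.array(out)
E
python3 - <<'E'
from h import *
s=ctrl.sense(); print(s['time_s'],s['eef_pos'],s['ee_rot'],s['joints'])
cap('wrist','w1.png')
for t in ('stay_handle','stay_pivot','round_mid','square_mid','flap_edge'): print(t,[(round(d['p'],2),round(d['position'][0]*640),round(d['position'][1]*400)) for d in ctrl.spot_in('wrist',t)])
b=(651.8,97.7,-.112)
im=cv2.imread('pics/w1.png')
def pt(X,c):
    for u in wproj(s,X): cv2.circle(im,tuple(np.int32(u)),2,c,-1)
pt(wp(b,[[-115,140,110],[-115,-140,110],[115,-140,110],[115,140,110],[-115,-140,0],[-115,140,0]]),(0,0,255))
pt(wp(b,[stayP(.14,x) for x in(-215,-190,-115)]),(0,255,0)); pt(wp(b,[-190,-10,83]),(255,0,255));pt([[601.6,54.7,95],[698,33.5,95]],(255,0,0))
cv2.imwrite('pics/w1o.png',im)
E
```

```text
3.6833 [450.62266617  -5.21692436 193.07593566] [-3.30695876e-04  7.46198839e-01  6.65723029e-01 -1.77291364e-04] [-2.72639828e-01  1.48776181e-01  1.70672010e+00  6.05817030e-05
  1.28684456e+00 -1.72958165e+00]
stay_handle [(0.74, 343, 219)]
stay_pivot [(0.63, 396, 263)]
round_mid [(0.41, 337, 220)]
square_mid []
flap_edge [(0.63, 398, 278), (0.57, 34, 252)]
```

View pics/w1o.png

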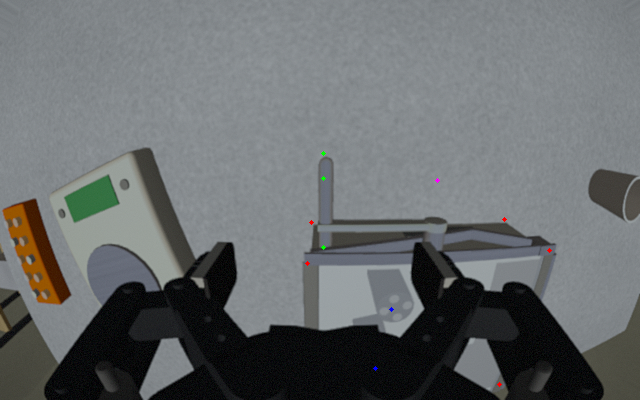

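{"method": "play_rows", "body": {"motion": [[[0, 0, 35], [0, 0, 0]], [[0, 0, 35], [0, 0, 0]], [[0, 0, 35], [0, 0, 0]], [[0, 0, 22], [0, 0, 0]], [[0, 0, 10], [0, 0, 0]], [[0, 0, 0], [0, 0, 0]]]}}

```text
time_s: 4.48
eef_pos: [448.9, -3.0, 54.5]
ee_rot: [-0.002, 0.745, 0.667, -0.001]
force: [0.6, 0.2, 0.1]
grip_width: 0.994
```

{"method": "play_rows", "body": {"motion": [[[0, 0, 0], [0, 0, 0]], [[0, 0, 0], [0, 0, 0]], [[0, 0, 0], [0, 0, 0]], [[0, 0, 0], [0, 0, 0]], [[0, 0, 0], [0, 0, 0]], [[0, 0, 0], [0, 0, 0]], [[0, 0, 0], [0, 0, 0]], [[0, 0, 0], [0, 0, 0]]], "fingers": 0, "squeeze": 40}}

```text
time_s: 5.15
eef_pos: [450.4, -3.9, 56.5]
ee_rot: [0.0, 0.745, 0.667, 0.0]
force: [-0.5, 0.2, -0.6]
grip_width: -0.002
```

Run:
```python
from h import *
s=ctrl.sense(); print(s['time_s'],s['eef_pos'],s['ee_rot'],s['force'],s['grip_width'])
th=np.linspace(-.07,2.63,28)
x=-115*np.cos(th);z=115*np.sin(th)
for t,a,c in zip(th[1:],np.diff(x),-np.diff(z)): print(round(t,2),round(a,1),round(c,1))
cap('wrist','w2.png')
```

```text
5.15 [450.38376996  -3.93142896  56.46499247] [4.99113312e-05 7.45186521e-01 6.66856091e-01 2.37638245e-05] [-0.46120249  0.17194204 -0.56022913] -0.002035851531756819
0.03 -0.2 -11.5
0.13 0.9 -11.5
0.23 2.1 -11.3
0.33 3.2 -11.0
0.43 4.3 -10.7
0.53 5.3 -10.2
0.63 6.3 -9.6
0.73 7.2 -8.9
0.83 8.1 -8.2
0.93 8.9 -7.3
1.03 9.5 -6.4
1.13 10.1 -5.4
1.23 10.6 -4.4
1.33 11.0 -3.3
1.43 11.3 -2.2
1.53 11.4 -1.0
1.63 11.5 0.1
1.73 11.4 1.3
1.83 11.2 2.4
1.93 11.0 3.5
2.03 10.5 4.6
2.13 10.0 5.6
2.23 9.4 6.6
2.33 8.7 7.5
2.43 7.9 8.3
2.53 7.1 9.1
2.63 6.1 9.7
```

View pics/w2.png

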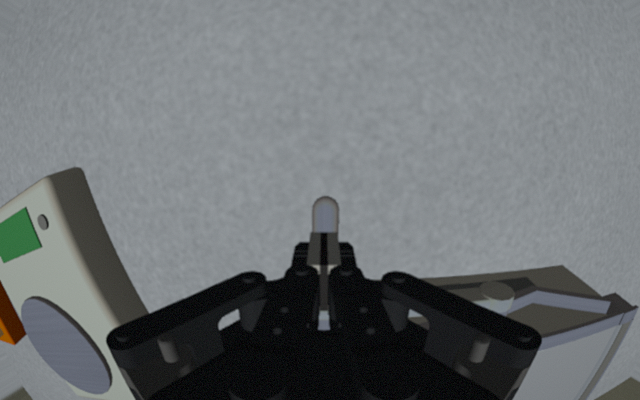

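Run:
```python
import cv2
im=cv2.imread('pics/w2.png')[180:345,235:415]
cv2.imwrite('pics/w2c.png',cv2.resize(im,None,fx=3.5,fy=3.5,interpolation=cv2.INTER_CUBIC))
```

```text
(no output)
```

View pics/w2c.png

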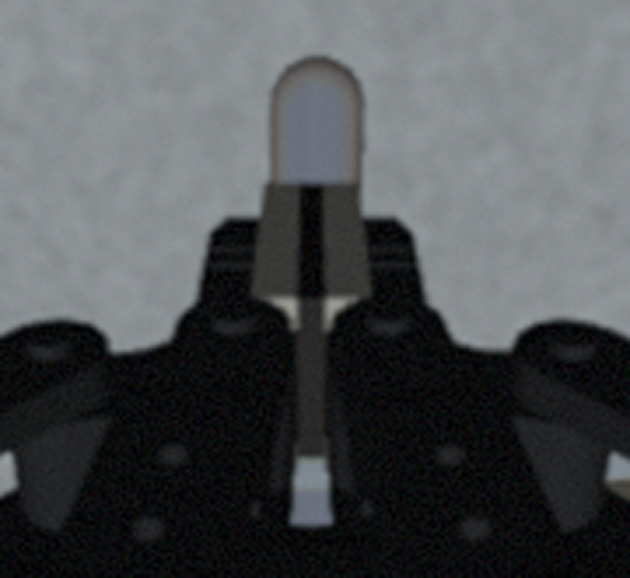

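Run:
```python
from h import *
cap('scene','s3.png'); im=cv2.imread('pics/s3.png'); s=ctrl.sense()
x0,y0=280,90
c=cv2.resize(im[y0:y0+130,x0:x0+150],None,fx=4.5,fy=4.5,interpolation=cv2.INTER_CUBIC)
def pt(X,col):
    for u in proj('scene',X): cv2.circle(c,tuple(np.int32((u-[x0,y0])*4.5)),3,col,-1)
p=s['eef_pos']
pt([p],(0,0,255)); pt([p+[0,0,19]],(0,255,0)); pt([p+[0,0,73]],(255,0,0)); pt(wp((653,98,-.112),[stayP(.14,-215)]),(0,255,255))
cv2.imwrite('pics/s3c.png',c)
```

```text
(no output)
```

View pics/s3c.png

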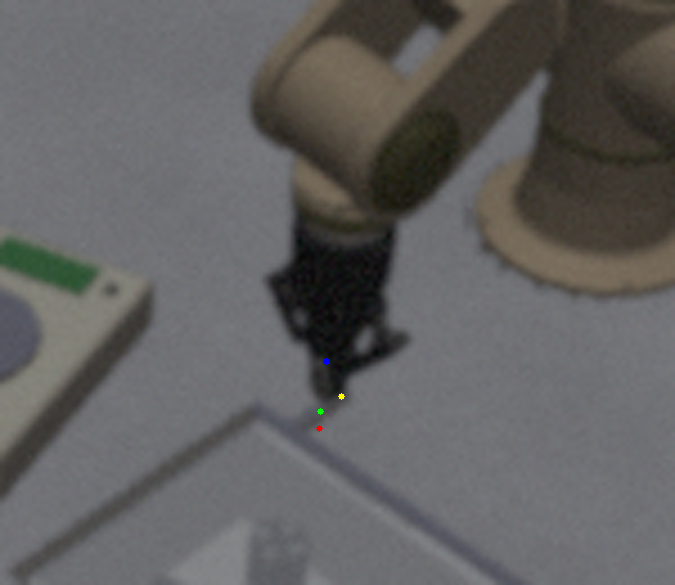

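{"method": "play_rows", "body": {"motion": [[[0, 0, 0], [0, 0, 0]], [[0, 0, 0], [0, 0, 0]], [[0, 0, 0], [0, 0, 0]], [[0, 0, 0], [0, 0, 0]], [[0, 0, 0], [0, 0, 0]], [[0, 0, 10], [0, 0, 0]], [[0, 0, 10], [0, 0, 0]], [[0, 0, 10], [0, 0, 0]], [[0, 0, 8], [0, 0, 0]], [[0, 0, 0], [0, 0, 0]]], "fingers": 60}}

```text
time_s: 6.08
eef_pos: [449.5, -3.7, 17.2]
ee_rot: [-0.001, 0.745, 0.667, -0.001]
force: [-0.3, 1.1, 0.3]
grip_width: 0.704
```

{"method": "play_rows", "body": {"motion": [[[0, 0, 0], [0, 0, 0]], [[0, 0, 0], [0, 0, 0]], [[0, 0, 0], [0, 0, 0]], [[0, 0, 0], [0, 0, 0]], [[0, 0, 0], [0, 0, 0]], [[0, 0, 0], [0, 0, 0]], [[0, 0, 0], [0, 0, 0]]], "fingers": 0, "squeeze": 40}}

```text
time_s: 6.67
eef_pos: [450.7, -3.3, 18.8]
ee_rot: [-0.0, 0.745, 0.667, 0.001]
force: [2.0, 5.1, 0.4]
grip_width: 0.153
```

Run:
```python
from h import *
s=ctrl.sense(); print(s['time_s'],s['eef_pos'],s['force'],s['grip_width'])
cap('wrist','w4.png'); im=cv2.imread('pics/w4.png')[120:345,205:435]
cv2.imwrite('pics/w4c.png',cv2.resize(im,None,fx=2.6,fy=2.6,interpolation=cv2.INTER_CUBIC))
```

```text
6.6667 [450.74253194  -3.27707387  18.7669148 ] [1.97444751 5.05844622 0.36980712] 0.15291249510670227
```

View pics/w4c.png

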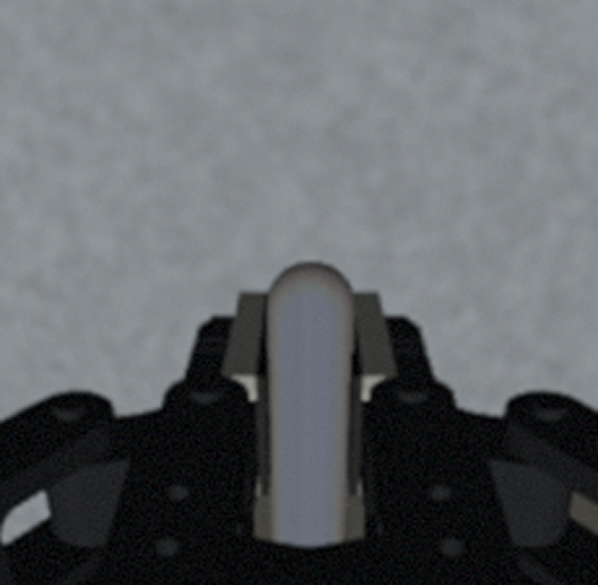

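{"method": "play_rows", "body": {"motion": [[[-0.2, 0, -11.5], [0, 0, 0]], [[0.9, 0, -11.5], [0, 0, 0]], [[2.1, 0, -11.3], [0, 0, 0]], [[3.2, 0, -11.0], [0, 0, 0]], [[0, 0, 0], [0, 0, 0]]]}}

```text
time_s: 7.13
eef_pos: [451.5, 6.5, 64.0]
ee_rot: [-0.002, 0.746, 0.666, 0.003]
force: [13.5, 26.4, -16.5]
grip_width: 0.153
```

```bash
cat > st.py <<'E'
from h import *
s=ctrl.sense(); p=s['eef_pos']
c,sn=np.cos(-.112),np.sin(-.112); f=s['force']
o=p-[450.7,-3.3,18.8]
print(s['time_s'],p,'binF',np.round([c*f[0]+sn*f[1],-sn*f[0]+c*f[1],f[2]],1),'grip',round(s['grip_width'],3),'bin d',np.round([c*o[0]+sn*o[1],-sn*o[0]+c*o[1],o[2]],1))
E
python3 st.py
```

```text
7.1333 [451.50340703   6.51963525  63.9763531 ] binF [ 10.4  27.8 -16.5] grip 0.153 bin d [-0.3  9.8 45.2]
```

{"method": "play_rows", "body": {"motion": [[[3.8, 0, 0], [0, 0, 0]], [[5.2, 0, -10.3], [0, 0, 0]], [[6.2, 0, -9.7], [0, 0, 0]], [[7.1, 0, -9.0], [0, 0, 0]], [[8.0, 0, -8.3], [0, 0, 0]], [[8.8, 0, -7.5], [0, 0, 0]], [[0, 0, 0], [0, 0, 0]]]}}

```text
time_s: 7.72
eef_pos: [455.5, 40.5, 110.4]
ee_rot: [0.001, 0.745, 0.667, -0.001]
force: [-8.3, -9.7, 9.2]
grip_width: 0.15
```

```bash
python3 st.py
```

```text
7.7167 [455.46249103  40.46093397 110.41042237] binF [ -7.1 -10.6   9.2] grip 0.15 bin d [-0.2 44.  91.6]
```

{"method": "play_rows", "body": {"motion": [[[8.8, 0, -7.5], [0, 0, 0]], [[10.1, 0, -5.5], [0, 0, 0]], [[10.6, 0, -4.5], [0, 0, 0]], [[11.0, 0, -3.4], [0, 0, 0]], [[11.3, 0, -2.3], [0, 0, 0]], [[11.4, 0, -1.2], [0, 0, 0]], [[0, 0, 0], [0, 0, 0]]]}}

```text
time_s: 8.3
eef_pos: [464.0, 103.8, 135.4]
ee_rot: [0.003, 0.745, 0.667, 0.001]
force: [-1.0, -4.4, 15.0]
grip_width: 0.15
```

```bash
python3 st.py
```

```text
8.3 [463.98016923 103.77298403 135.40221161] binF [-0.5 -4.5 15. ] grip 0.15 bin d [  1.2 107.9 116.6]
```

{"method": "play_rows", "body": {"motion": [[[11.5, 0, -1.7], [0, 0, 0]], [[11.5, 0, 1.0], [0, 0, 0]], [[11.3, 0, 2.2], [0, 0, 0]], [[11.0, 0, 3.3], [0, 0, 0]], [[10.6, 0, 4.4], [0, 0, 0]], [[10.1, 0, 5.4], [0, 0, 0]], [[0, 0, 0], [0, 0, 0]]]}}

```text
time_s: 8.88
eef_pos: [471.7, 166.9, 120.4]
ee_rot: [0.004, 0.745, 0.667, -0.0]
force: [2.5, -14.7, 8.0]
grip_width: 0.15
```

```bash
python3 st.py
```

```text
8.8833 [471.68090686 166.92651484 120.41588442] binF [  4.2 -14.3   8. ] grip 0.15 bin d [  1.8 171.5 101.6]
```

{"method": "play_rows", "body": {"motion": [[[9.8, 0, 6.0], [0, 0, 0]], [[9.1, 0, 7.0], [0, 0, 0]], [[8.3, 0, 7.9], [0, 0, 0]], [[7.5, 0, 8.7], [0, 0, 0]], [[6.6, 0, 9.4], [0, 0, 0]], [[2.8, 0, 5.0], [0, 0, 0]], [[0, 0, 0], [0, 0, 0]]]}}

```text
time_s: 9.47
eef_pos: [477.7, 209.9, 77.5]
ee_rot: [0.005, 0.745, 0.667, 0.001]
force: [6.2, -25.6, 12.1]
grip_width: 0.147
```

```bash
python3 st.py
```

```text
9.4667 [477.71166079 209.90770098  77.48921933] binF [  9.  -24.8  12.1] grip 0.147 bin d [  3.  214.9  58.7]
```

{"method": "play_rows", "body": {"motion": [[[1.0, 0, 4.0], [0, 0, 0]], [[0, 0, 0], [0, 0, 0]], [[0, 0, 0], [0, 0, 0]]]}}

```text
time_s: 9.72
eef_pos: [477.8, 210.2, 75.3]
ee_rot: [0.006, 0.745, 0.667, 0.001]
force: [-3.4, -33.2, 38.9]
grip_width: 0.146
```

```bash
python3 st.py
```

```text
9.7167 [477.84939359 210.16523008  75.27897792] binF [  0.4 -33.4  38.9] grip 0.146 bin d [  3.1 215.2  56.5]
```

{"method": "play_rows", "body": {"motion": [[[-3.5, 0, -4.5], [0, 0, 0]], [[0, 0, 0], [0, 0, 0]], [[0, 0, 0], [0, 0, 0]]]}}

```text
time_s: 9.97
eef_pos: [477.5, 209.5, 76.7]
ee_rot: [0.003, 0.745, 0.667, 0.003]
force: [11.6, -5.6, -0.5]
grip_width: 0.149
```

{"method": "play_rows", "body": {"motion": [[[0, 0, 0], [0, 0, 0]], [[0, 0, 0], [0, 0, 0]], [[0, 0, 0], [0, 0, 0]], [[0, 0, 0], [0, 0, 0]], [[0, 0, 0], [0, 0, 0]]], "fingers": 50}}

```text
time_s: 10.38
eef_pos: [474.0, 210.9, 74.8]
ee_rot: [-0.0, 0.745, 0.667, -0.0]
force: [-0.4, -0.3, 0.1]
grip_width: 0.583
```

{"method": "play_rows", "body": {"motion": [[[0, -2, -15], [0, 0, 0]], [[0, -2, -30], [0, 0, 0]], [[0, -5, -30], [0, 0, 0]], [[0, -20, -30], [0, 0, 0]], [[-20, -20, -25], [0, 0, 0]], [[-30, 0, -25], [0, 0, 0]], [[-35, 0, -15], [0, 0, 0]], [[0, 0, 0], [0, 0, 0]]], "fingers": 85}}

```text
time_s: 11.05
eef_pos: [416.8, 128.2, 248.1]
ee_rot: [0.002, 0.746, 0.666, 0.002]
force: [-0.1, 1.1, 0.6]
grip_width: 0.999
```

```bash
python3 st.py
python3 - <<'E'
from h import *
s=ctrl.sense()
cap('scene','s5.png'); cap('top','t5.png'); cap('wrist','w5.png')
for n in('scene','top','wrist'):
  for t in('round_mid','round_adapter','flap_edge','stay_handle','pan'): print(n,t,[(round(d['p'],2),round(d['position'][0]*640),round(d['position'][1]*400)) for d in ctrl.spot_in(n,t)[:2]])
b=(653,98,-.112)
print(proj('scene',wp(b,[0,55,380])),proj('top',wp(b,[0,55,380])),proj('top',wp(b,stayP(2.83))))
a=cv2.imread('pics/s5.png')[60:330,200:500];t=cv2.imread('pics/t5.png')[120:390,210:460]
cv2.imwrite('pics/m5.png',cv2.resize(np.hstack([a,t]),None,fx=1.45,fy=1.45*1.4,interpolation=cv2.INTER_CUBIC))
E
```

```text
11.05 [416.81670912 128.20455862 248.07480347] binF [-0.2  1.1  0.6] grip 0.999 bin d [-48.4 126.9 229.3]
scene round_mid [(0.63, 464, 271)]
scene round_adapter [(0.54, 370, 204), (0.45, 336, 225)]
scene flap_edge [(0.93, 369, 204), (0.54, 315, 230)]
scene stay_handle [(0.69, 315, 232)]
scene pan [(0.68, 274, 171)]
top round_mid [(0.49, 303, 202)]
top round_adapter [(0.77, 300, 200)]
top flap_edge [(0.86, 249, 175)]
top stay_handle [(0.49, 258, 223)]
top pan [(0.66, 412, 217)]
wrist round_mid [(0.59, 285, 304)]
wrist round_adapter [(0.67, 282, 302)]
wrist flap_edge [(0.84, 388, 303)]
wrist stay_handle [(0.94, 389, 257), (0.17, 286, 304)]
wrist pan [(0.89, 91, 244)]
[[363.55616603 165.6215433 ]] [[256.41550017 161.66290688]] [[250.59426836 240.14068037]]
```

View pics/m5.png

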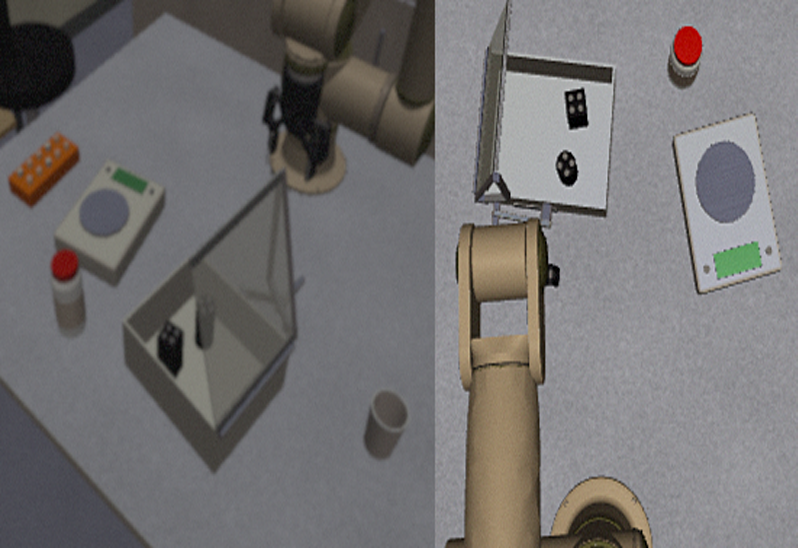

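{"method": "play_rows", "body": {"motion": [[[-26, 10, 0], [0, 0, 0]], [[-26, 22, 0], [0, 0, 0]], [[0, 40, 5], [0, 0, 0]], [[0, 40, 5], [0, 0, 0]], [[0, 40, 5], [0, 0, 0]], [[0, 30, 5], [0, 0, 0]], [[0, 10, 0], [0, 0, 0]], [[0, 0, 0], [0, 0, 0]], [[0, 0, 0], [0, 0, 0]]]}}

```text
time_s: 12.7
eef_pos: [600.9, 58.7, 224.4]
ee_rot: [-0.0, 0.745, 0.667, -0.0]
force: [-0.7, -0.1, 0.1]
grip_width: 0.993
```

```bash
python3 st.py
python3 - <<'E'
from h import *
s=ctrl.sense(); print(s['ee_rot'],s['joints'])
cap('wrist','w6.png')
for t in('round_mid','square_mid','pan'): print(t,[(round(d['p'],2),np.array(d['position'])*[640,400]) for d in ctrl.spot_in('wrist',t)[:2]])
im=cv2.imread('pics/w6.png'); g=cv2.GaussianBlur(cv2.cvtColor(im,cv2.COLOR_BGR2GRAY),(3,3),0)
for z in(95,50): 
  u=wproj(s,[[602,54.7,z]])[0]; print(z,u); cv2.circle(im,tuple(np.int32(u)),2,(0,0,255),-1)
cv2.imwrite('pics/w6c.png',cv2.resize(im[100:370,190:470],None,fx=2.2,fy=2.2,interpolation=cv2.INTER_CUBIC))
E
```

```text
12.7 [600.93931986  58.69077984 224.35494796] binF [-0.7 -0.2  0.1] grip 0.993 bin d [142.4  78.4 205.6]
[-3.57967261e-04  7.45209887e-01  6.66829803e-01 -3.31134465e-04] [-9.64679281e-02  4.73994381e-01  1.18600826e+00 -2.05340993e-06
  1.48256529e+00 -1.55636105e+00]
round_mid [(0.63, array([323.904, 170.6  ]))]
square_mid [(0.86, array([313.6, 247.6]))]
pan [(0.56, array([ 91.968, 154.08 ])), (0.15, array([466.304, 205.12 ]))]
95 [319.57668457 178.99114495]
50 [320.01251115 170.63425197]
```

View pics/w6c.png

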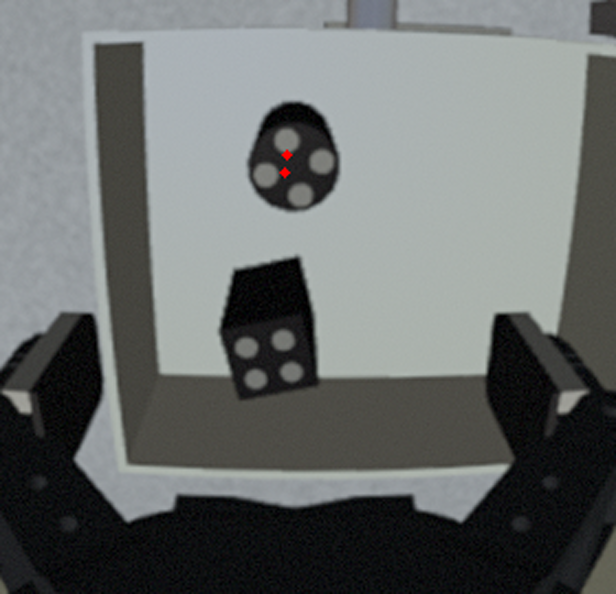

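{"method": "play_rows", "body": {"motion": [[[0, -1.2, 30], [0, 0, 0]], [[0, 0, 35], [0, 0, 0]], [[0, 0, 35], [0, 0, 0]], [[0, 0, 30], [0, 0, 0]], [[0, 0, 25], [0, 0, 0]], [[0, 0, 20], [0, 0, 0]], [[0, 0, 15], [0, 0, 0]], [[0, 0, 15], [0, 0, 0]], [[0, 0, 11], [0, 0, 0]], [[0, 0, 0], [0, 0, 0]], [[0, 0, 0], [0, 0, 0]]]}}

```text
time_s: 13.82
eef_pos: [600.0, 58.9, 9.2]
ee_rot: [0.0, 0.745, 0.667, 0.0]
force: [0.8, -0.2, 0.1]
grip_width: 0.996
```

{"method": "play_rows", "body": {"motion": [[[0, 0, 0], [0, 0, 0]], [[0, 0, 0], [0, 0, 0]], [[0, 0, 0], [0, 0, 0]], [[0, 0, 0], [0, 0, 0]], [[0, 0, 0], [0, 0, 0]], [[0, 0, 0], [0, 0, 0]], [[0, 0, 0], [0, 0, 0]]], "fingers": 20, "squeeze": 30}}

```text
time_s: 14.4
eef_pos: [600.4, 58.8, 9.6]
ee_rot: [0.0, 0.745, 0.667, 0.0]
force: [-2.1, -1.0, 5.9]
grip_width: 0.508
```

{"method": "play_rows", "body": {"motion": [[[0, 0, -5], [0, 0, 0]], [[0, 0, -10], [0, 0, 0]], [[0, 0, 0], [0, 0, 0]]]}}

```text
time_s: 14.65
eef_pos: [600.9, 58.8, 25.7]
ee_rot: [0.001, 0.745, 0.667, 0.001]
force: [0.3, 0.2, -1.6]
grip_width: 0.509
```

```bash
python3 st.py
```

```text
14.65 [600.88731646  58.77291907  25.67536919] binF [ 0.2  0.2 -1.6] grip 0.509 bin d [142.3  78.5   6.9]
```

{"method": "play_rows", "body": {"motion": [[[0, 0, -15], [0, 0, 0]], [[0, 0, -25], [0, 0, 0]], [[0, 0, -30], [0, 0, 0]], [[0, 0, -30], [0, 0, 0]], [[0, 0, -30], [0, 0, 0]], [[0, 0, -15], [0, 0, 0]], [[-15, 0, 0], [0, 0, 0]], [[-30, 0, 0], [0, 0, 0]], [[-35, 0, 0], [0, 0, 0]], [[-35, 2, 0], [0, 0, 0]], [[-35, 0, 0], [0, 0, 0]], [[-35, 0, 0], [0, 0, 0]], [[-35, 0, 0], [0, 0, 0]], [[-35, 0, 0], [0, 0, 0]], [[-35, 0, 0], [0, 0, 0]], [[-30, 0, 0], [0, 0, 0]], [[-20, 0, 0], [0, 0, 0]], [[-11.5, 0, 0], [0, 0, 0]], [[0, 0, 0], [0, 0, 0]], [[0, 0, 0], [0, 0, 0]]]}}

```text
time_s: 16.32
eef_pos: [563.2, -290.1, 168.6]
ee_rot: [-0.0, 0.745, 0.667, 0.0]
force: [0.5, 0.2, -2.2]
grip_width: 0.508
```

```bash
python3 st.py
python3 - <<'E'
from h import *
s=ctrl.sense(); print(s['ee_rot'],s['joints'])
cap('wrist','w7.png'); im=cv2.imread('pics/w7.png')
print([(round(d['p'],2),np.array(d['position'])*[640,400]) for d in ctrl.spot_in('wrist','pan')[:2]])
P=np.array([563.8,-290.8,78])
for a in np.arange(0,6.28,.1): cv2.circle(im,tuple(np.int32(wproj(s,[P+[65*np.cos(a),65*np.sin(a),0]])[0])),0,(0,0,255),-1)
cv2.imwrite('pics/w7c.png',cv2.resize(im[20:300,170:480],None,fx=2.1,fy=2.1,interpolation=cv2.INTER_CUBIC))
E
```

```text
16.3167 [ 563.169498   -290.10742848  168.64771716] binF [ 0.5  0.2 -2.2] grip 0.508 bin d [ 143.8 -272.4  149.8]
[-3.05320233e-04  7.45234472e-01  6.66802424e-01  1.25940665e-04] [-6.60479626e-01  5.74067323e-01  1.17272745e+00  3.62931840e-04
  1.39535342e+00 -2.12036279e+00]
[(0.81, array([311.872, 120.8  ]))]
```

View pics/w7c.png

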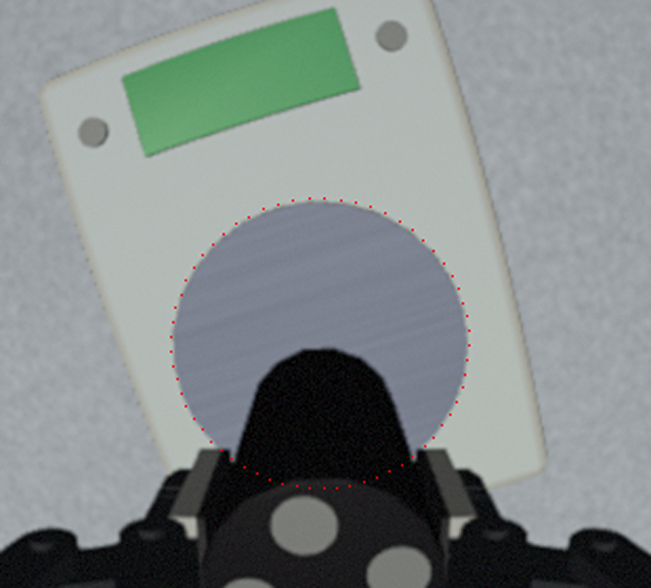

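{"method": "play_rows", "body": {"motion": [[[0, 0, 25], [0, 0, 0]], [[0, 0, 25], [0, 0, 0]], [[0, 0, 15], [0, 0, 0]], [[0, 0, 8], [0, 0, 0]], [[0, 0, 5], [0, 0, 0]], [[0, 0, 2], [0, 0, 0]], [[0, 0, 1], [0, 0, 0]], [[0, 0, 1], [0, 0, 0]], [[0, 0, 0], [0, 0, 0]], [[0, 0, 0], [0, 0, 0]]]}}

```text
time_s: 17.25
eef_pos: [563.3, -290.9, 87.4]
ee_rot: [0.001, 0.745, 0.667, 0.0]
force: [-0.5, -0.3, -1.2]
grip_width: 0.503
```

{"method": "play_rows", "body": {"motion": [[[0, 0, 1], [0, 0, 0]], [[0, 0, 1], [0, 0, 0]], [[0, 0, 0], [0, 0, 0]]]}}

```text
time_s: 17.5
eef_pos: [563.0, -290.7, 84.6]
ee_rot: [-0.0, 0.745, 0.667, -0.0]
force: [0.3, -0.4, -2.2]
grip_width: 0.507
```

{"method": "play_rows", "body": {"motion": [[[0, 0, 0.7], [0, 0, 0]], [[0, 0, 0.7], [0, 0, 0]], [[0, 0, 0], [0, 0, 0]]]}}

```text
time_s: 17.75
eef_pos: [563.1, -290.7, 83.2]
ee_rot: [-0.0, 0.745, 0.667, -0.0]
force: [0.6, 0.2, -3.3]
grip_width: 0.508
```

{"method": "play_rows", "body": {"motion": [[[0, 0, 0.7], [0, 0, 0]], [[0, 0, 0.3], [0, 0, 0]], [[0, 0, 0], [0, 0, 0]]]}}

```text
time_s: 18.0
eef_pos: [563.2, -290.8, 82.7]
ee_rot: [0.0, 0.745, 0.667, 0.0]
force: [-0.7, 0.5, 0.6]
grip_width: 0.509
```

Force has gone from −2.5 to +0.6 N, so it has touched. Settle slightly and release.

{"method": "play_rows", "body": {"motion": [[[0, 0, 0.5], [0, 0, 0]], [[0, 0, 0], [0, 0, 0]], [[0, 0, 0], [0, 0, 0]]]}}

```text
time_s: 18.25
eef_pos: [563.3, -290.8, 82.6]
ee_rot: [0.0, 0.745, 0.667, 0.0]
force: [-2.0, 0.4, 6.6]
grip_width: 0.505
```

{"method": "play_rows", "body": {"motion": [[[0, 0, 0], [0, 0, 0]], [[0, 0, 0], [0, 0, 0]], [[0, 0, 0], [0, 0, 0]], [[0, 0, 0], [0, 0, 0]], [[0, 0, 0], [0, 0, 0]], [[0, 0, 0], [0, 0, 0]]], "fingers": 75}}

```text
time_s: 18.75
eef_pos: [563.1, -290.7, 81.8]
ee_rot: [-0.0, 0.745, 0.667, -0.0]
force: [0.0, 0.2, 0.4]
grip_width: 0.875
```

{"method": "play_rows", "body": {"motion": [[[0, 0, -10], [0, 0, 0]], [[0, 0, -20], [0, 0, 0]], [[0, 0, -30], [0, 0, 0]], [[0, 0, -30], [0, 0, 0]], [[0, 0, -30], [0, 0, 0]], [[0, -35, -10], [0, 0, 0]], [[0, -40, 0], [0, 0, 0]], [[0, -40, 0], [0, 0, 0]], [[0, -40, 0], [0, 0, 0]], [[0, -20, 0], [0, 0, 0]], [[0, 0, 0], [0, 0, 0]], [[0, 0, 0], [0, 0, 0]]]}}

```text
time_s: 19.75
eef_pos: [389.0, -271.7, 213.1]
ee_rot: [0.001, 0.746, 0.666, 0.0]
force: [-0.1, -0.4, -1.4]
grip_width: 0.881
```

```bash
python3 st.py
python3 - <<'E'
from h import *
cap('top','t8.png');cap('scene','s8.png')
for n in('scene','top'):
  for t in('round_adapter','flap_edge','square_mid','pan'): print(n,t,[(round(d['p'],2),np.round(np.array(d['position'])*[640,400])) for d in ctrl.spot_in(n,t)[:2]])
print(proj('top',[[563.8,-290.8,168]]),proj('scene',[[563.8,-290.8,168],[563.8,-290.8,78]]))
a=cv2.imread('pics/s8.png')[70:330,190:490];t=cv2.imread('pics/t8.png')[120:380,215:515]
cv2.imwrite('pics/m8.png',cv2.resize(np.hstack([a,t]),None,fx=1.33,fy=1.33*1.5,interpolation=cv2.INTER_CUBIC))
E
```

```text
19.75 [ 389.01839361 -271.67477927  213.14145615] binF [-0.1 -0.4 -1.4] grip 0.881 bin d [ -31.3 -273.6  194.3]
scene round_adapter [(0.79, array([271., 154.]))]
scene flap_edge [(0.79, array([368., 204.]))]
scene square_mid [(0.57, array([316., 230.]))]
scene pan [(0.65, array([276., 172.]))]
top round_adapter [(0.56, array([410., 205.]))]
top flap_edge [(0.71, array([248., 176.]))]
top square_mid [(0.57, array([307., 174.]))]
top pan [(0.85, array([402., 209.])), (0.55, array([305., 172.]))]
[[414.06983274 204.82342776]] [[269.23166393 144.39016095]
 [271.14421922 163.45167349]]
```

View pics/m8.png

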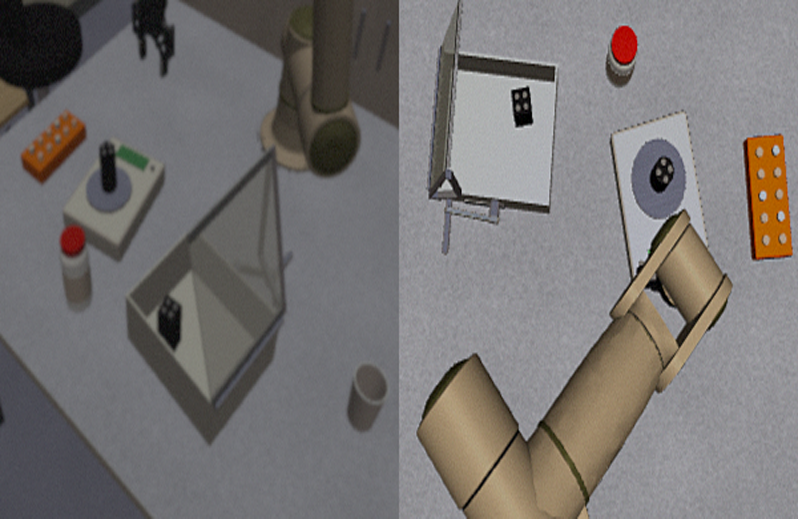

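```bash
python3 -c "
from rig import ctrl
print(ctrl.finish_job())"
```

```text
the job is handed in; nothing more can be done
None
```

The job is handed in at about 20 s of robot time. The flap is propped open on its stay, and the round adapter stands on the balance pan.

- **Stay:** I swung it over until it met its far stop. The force rose to about 51 N with almost no further movement. I eased off and let go, and the last pictures show the flap still open and the hand clear.
- **Round adapter:** I lifted it out and lowered it onto the pan, where it first touched at under 1 N and was pressed with about 6.6 N before I released it. It stands upright. I released it within about 1 mm of the pan centre I measured from the overhead picture.
- **Other items:** The last pictures show the square adapter in the bin and the bottle, the tube rack and (scene view) the beaker where they stood at the start. This is by eye; I did not measure it.

**Disagreements:**
- **Gripper length:** My first grip on the pin missed and closed on nothing. The wrist and scene pictures both showed the fingertips about 40 mm short of the reported tool point. I allowed for that from then on, and both grips then held at the expected widths.
- **Pan position:** The network's first reading of the pan was about 25 mm off, because it took in the whole balance. I used my own outline of the pan instead, and the wrist view agreed with it.

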